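# Find the power adapter that rattles and hold it out

## Robot

A 6-joint arm with a two-finger parallel gripper is mounted at the origin on the work surface. World frame = base frame: x ahead of the robot, y to its left, z up, the work surface at z = 0. Lengths are in m, angles in degrees, forces in N, time in s.
With the tool pointing down it reaches from about 0.4 to 0.925 m from the base axis. Payload 12.5 kg.
Tool frame: the origin (TCP) lies midway between the tips of the shut fingers; the grasp point (between the pads) lies 19 mm behind it (bot.hold_point_z is the distance from the TCP to the grasp point, in m); x points along the fingers, z is the direction in which the jaws open and shut, and the axes are right-handed (so a half turn about x gives the same grasp; the last joint's range is limited). The gripper opens to 95 mm and grips with 3 to 60 N. Pads are 20 mm wide; open, the fingers measure 119 mm over their backs; the gripper's body (75 mm by 180 mm) begins 59 mm behind the grasp point.
Start: joints at [62.647, 28.126, 89.318, -0, 62.55, -6.05], TCP at [0.227, 0.582, 0.215] pointing down, gripper open.
Joint ranges: [-177.58, 177.58], [-47.91, 125.51], [2.72, 160], [-65.01, 245.01], [3.68, 167.84], [-153.87, 153.87]. Speed limits (degrees/s): [127.2, 127.2, 159.86, 180, 180, 180].

## Interface

Orientations are given as [roll, pitch, yaw] about the fixed x, y, z axes, in that order (R = Rz(yaw) Ry(pitch) Rx(roll)).
In Python, from workcell import bot, vision gives the robot as it stands.
- The arm moves only by the shell command python3 -m pendant 'ROWS' [FORCE]. ROWS is a JSON object of lists of equal length, an entry for each row: "offset": the shift along the tool's x, y, z in cm, a list of three; "twist": the turn, a rotation vector about the tool's x, y, z in rad, a list of three; "hand": the opening, from 0 (shut) to 1 (fully open). In form: {"offset": [[x, y, z], ...], "twist": [[ax, ay, az], ...], "hand": [hand, ...]}. A call has 1 to 20 rows; each row is the pose to reach, as a shift and turn from the pose commanded when the call began, along the tool's axes at that moment; what a row does not reach only later rows make up. A row lasts 1/12 s, in which the tool goes at most 41.7 mm and 7.16 degrees, less where a joint would pass 70% of its speed; a pose out of reach is approached as far as the arm can. A call with a gripper value outside its range is refused whole. The fingers move at their own pace and stop on an object; FORCE is the grip in N (left out, the last holds). Time passes only in rows, so rows that repeat a pose let the fingers close. It gives the time, the measured TCP pose, the force and the opening at its end, in the units of the state.
- bot.observe(): the state, without advancing time (a new reading comes with each control period).
- vision.grab_frame(name): name is "scene" or "side" or "wrist"; returns a dict with "color" (400x640x3 uint8, red, green, blue), "camera_matrix" (3x3 intrinsics, pixels), "extrinsics" (4x4, takes a point from camera to world coordinates); the wrist camera has in their place "hand_eye" (4x4, takes a point from camera to tool coordinates, whose origin is the TCP and whose axes are the tool frame's). Camera axes: x right, y down, z forward; pixel columns grow to the right and rows downward; lengths in m; the calibration is good to about 2 mm. A picture is of the moment at which its call begins: read the wrist's pose just before it. There is no depth.
- bot.close_job(): hands the job in, once; it reports no verdict.
The state is a dict: "t": time; "joint_positions": joint angles; "dq": joint speeds; "effort": joint torques, N m; "ee_pos": TCP position; "tcp_rot": TCP orientation; "contact_force": force on the tool from outside, world axes, zero at the start; "ft_torque": the same for the moment, N m; "width": finger opening in m.
Only numpy, scipy, OpenCV 4.12 (cv2) and the standard library are available. Lean on these libraries where they do the work, as an engineer would, in place of code of your own. Each camera call takes 0.05 s, during which the arm holds its last target.

## Task

One of the three sealed power adapters on the bench mat has a part broken loose inside: lift them clear of the mat and shake them until you find the one that rattles. Set any sound one back down on the mat, flat and right way up, without dropping it, leave the other things on the bench alone, and finish while holding the rattling one out in front, level and still, beyond the far edge of the mat and at least 15 cm above the bench.

Things in the scene. Friction and masses are not known exactly. Their poses are not given: they have to be found in the camera images.
- adapter_left_center (a point): Centre, half-way up, of the leftmost (+y) of three alike sealed power adapters lying flat on the mat: black plastic brick 136 mm long (own x, within 0.6 rad of robot's forward), 58 wide (own y), 36 high (own z, up), grey rating plate on top, mains inlet at -x end, no cords. Centre 18 mm above the mat. Grip it from above across the 58 mm width; sides hard and straight.
- adapter_middle_center (a point): The same point of the middle adapter, same in look, size and axes. Each weighs 0.23 to 0.67 kg at random, so weight does not tell which one rattles. The rattling one (any of the three) has a loose 140 g block inside; in the other two nothing moves. With the case level and at rest, the moment at the tool differs by about 0.07 N m between the block at one end and at the other.
- adapter_right_center (a point): The same point of the rightmost (-y) adapter, same in look, size and axes. The loose block of the rattling one slides almost freely, up to 27 mm either way along own x (2 mm along own y). Brisk 60 mm strokes along x (mean 0.25 m/s or faster), or rocking an end down over 15 degrees, sends it across to knock on the end wall: felt at the tool as jolts of force and, once at rest, a shift of moment.
- mat_far_edge (a point): Middle of the far edge of the dark blue-green antistatic bench mat, on its top face, 3 mm above the bench. x points away from the robot, square to that edge, out over the bare bench beyond the mat; z up. The bench is clear for 100 mm beyond the edge; farther back stand instruments up to 190 mm high.
- mat: The same mat, fixed to the bench, 320 mm deep (x) by 600 mm wide (y) and 3 mm thick; origin at the centre of its underside on the bench top (z = 0), x away from the robot.
- breadboard: Bystander, to be left alone: white plug-in breadboard 54 x 83 x 9 mm lying on the mat's far strip. Origin at its underside.
- screwdriver: Bystander, to be left alone: 150 mm screwdriver, grey handle, lying crosswise on the mat's far strip. Origin at its underside.
- parts_box: Bystander, to be left alone: small flat clear parts box 45 x 65 x 20 mm at the left end of the mat's far strip. Origin at its underside.
- cutters: Bystander, to be left alone: side cutters with red grips lying on the bench to the left of the mat. Origin at its underside.
- dev_board: Bystander, to be left alone: small dark blue-green circuit board about 53 x 69 x 15 mm on the bench to the right of the mat. Origin at its underside.
- solder_reel: Bystander, to be left alone: reel of solder, 52 mm across and 37 mm high, on the bench left of the mat. Origin at its underside.
- screw_jar: Bystander, to be left alone: glass jar with black lid, 48 mm across and 55 mm high, on the bench right of the mat. Origin at its underside.
There are look-alikes about, which are no part of the job. Leave any orange look-alike of the part that bears adapter_right_center alone. What is shaped like the part that bears adapter_left_center but orange is not meant.

How it is judged:
By the outcome, as a careful person would: the job done as asked, in the order asked, and still so for the second after the job is handed in, while the arm keeps its last pose, push and grip.
It also fails if it takes over 72 s, if anything falls off the work surface, if the arm or the gripper's body presses on something with over 40 N, if the wrist force passes 120 N, or if a joint passes its speed limit or range.

## Working session

There is one attempt and no reset: what is moved stays moved. The work goes in short steps, Python scripts to look and compute and a shell command to move; the robot and the scene stay as the last step left them, time stands still between calls to the robot, and variables do not carry over. Pictures are saved under pics/ and viewed, and the job is handed in when it is done.

```bash
ls; mkdir -p pics; python3 - <<'E'
from workcell import bot, vision
import cv2,numpy as np
s=bot.observe(); print(s, bot.hold_point_z)
for n in ["scene","side","wrist"]:
    f=vision.grab_frame(n); cv2.imwrite(f"pics/{n}0.png",f["color"][:,:,::-1]); print(n,np.round(f["camera_matrix"],1).tolist(),np.round(f.get("extrinsics",f.get("hand_eye")),4).tolist())
E
```

```text
pics
{'t': 0.0, 'joint_positions': array([ 6.26470740e+01,  2.81653566e+01,  8.93509425e+01,  1.29681414e-03,
        6.25490386e+01, -6.04907637e+00]), 'dq': array([-0.01999809, -0.03336291,  0.04019174, -0.01497137, -0.08661239,
        0.02782971]), 'effort': array([-3.35544501e-03, -6.12639642e+01, -2.58193302e+01,  6.92296098e-02,
        4.81496856e-02, -5.09738982e-05]), 'ee_pos': array([0.22691608, 0.58208514, 0.21404373]), 'tcp_rot': array([ 172.94246957,   89.93465214, -118.36197851]), 'contact_force': array([-0.14013827, -0.895877  ,  0.98944251]), 'ft_torque': array([-0.03433145,  0.05077439, -0.0120476 ]), 'width': 0.09511630609880549} 0.0188
scene [[389.2, 0.0, 316.0], [0.0, 389.2, 196.1], [0.0, 0.0, 1.0]] [[-0.7132, 0.5751, -0.4007, 1.0771], [0.7008, 0.5736, -0.424, 0.5329], [-0.014, -0.5832, -0.8122, 1.0456], [0.0, 0.0, 0.0, 1.0]]
side [[362.2, 0.0, 321.8], [0.0, 362.2, 200.3], [0.0, 0.0, 1.0]] [[0.9073, -0.2816, 0.3122, 0.2471], [-0.4202, -0.5838, 0.6947, -0.7892], [-0.0134, -0.7615, -0.6481, 0.7882], [0.0, 0.0, 0.0, 1.0]]
wrist [[314.8, 0.0, 316.6], [0.0, 314.8, 196.6], [0.0, 0.0, 1.0]] [[-0.0002, -0.2567, 0.9665, -0.1694], [0.0007, -0.9665, -0.2567, 0.0718], [1.0, 0.0006, 0.0003, -0.0006], [0.0, 0.0, 0.0, 1.0]]
```

View pics/scene0.png

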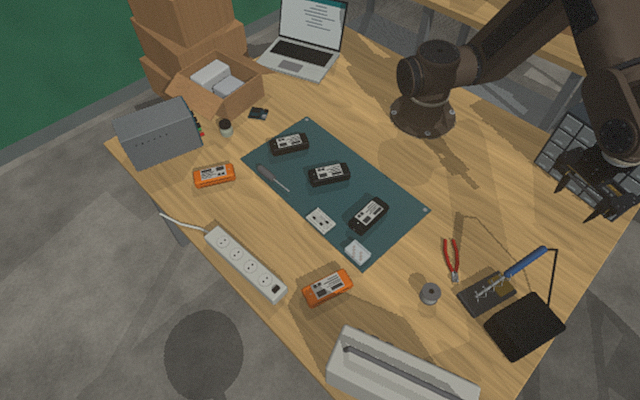

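View pics/side0.png

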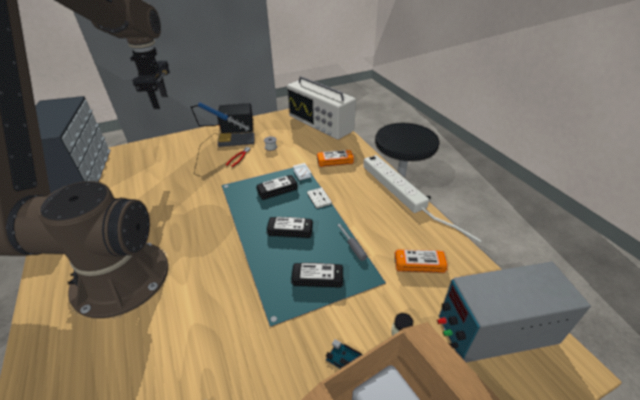

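View pics/wrist0.png

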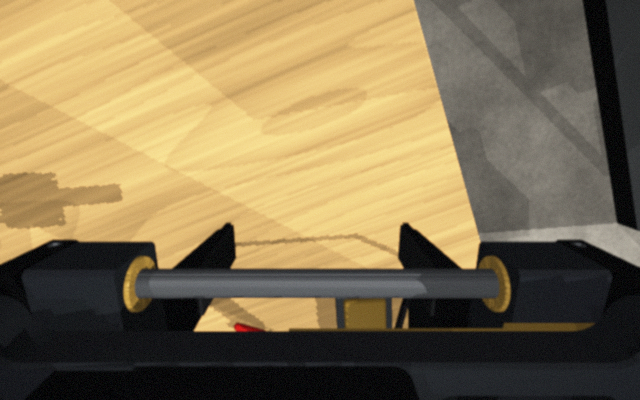

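The scene shows three black bricks on the mat: right at (289,144), middle at (330,174) and left at (369,216). Two orange look-alikes lie off the mat at (214,175) and (327,287), and I will leave them alone. Next is an enlarged crop.

```bash
python3 - <<'E'
import cv2,numpy as np
a=cv2.imread("pics/scene0.png")[105:275,230:440]; cv2.imwrite("pics/crop1.png",cv2.resize(a,None,fx=3.5,fy=3.5,interpolation=cv2.INTER_CUBIC))
a=cv2.imread("pics/side0.png")[155:325,215:395]; cv2.imwrite("pics/crop2.png",cv2.resize(a,None,fx=3.5,fy=3.5,interpolation=cv2.INTER_CUBIC))
E
```

```text
(no output)
```

View pics/crop1.png

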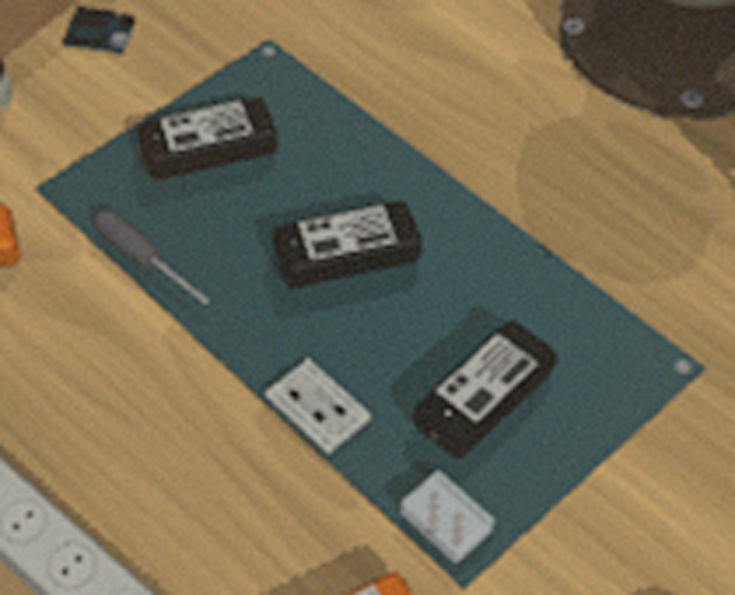

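View pics/crop2.png

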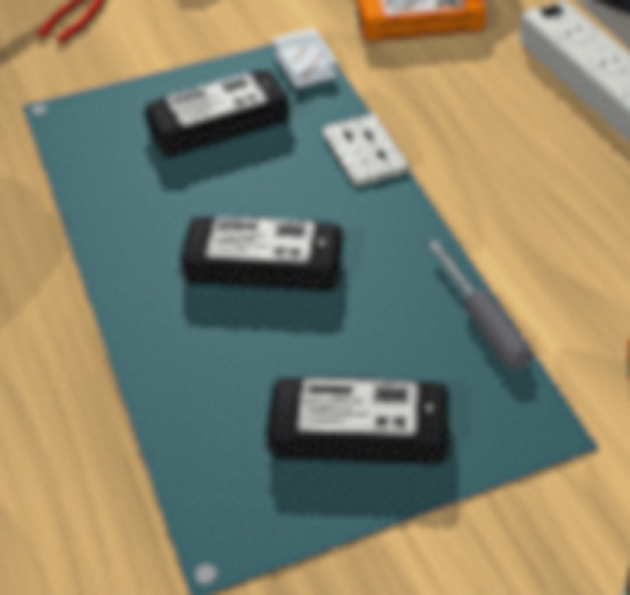

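The crops confirm three black bricks with grey plates on the mat. The screwdriver, breadboard and parts box sit on the far strip.

```bash
cat > h.py <<'E'
import cv2,numpy as np
from workcell import bot,vision
from scipy.spatial.transform import Rotation as R
def toolT(s):
    T=np.eye(4);T[:3,:3]=R.from_euler('xyz',s["tcp_rot"],degrees=True).as_matrix();T[:3,3]=s["ee_pos"];return T
def cam(name):
    s=bot.observe();f=vision.grab_frame(name)
    E=f["extrinsics"] if "extrinsics" in f else toolT(s)@f["hand_eye"]
    return f["color"],f["camera_matrix"],E
def rays(px,K,E):
    px=np.asarray(px,float).reshape(-1,2)
    d=np.c_[(px-K[[0,1],[2,2]])/K[[0,1],[0,1]],np.ones(len(px))]@E[:3,:3].T
    return E[:3,3],d
def plane(px,K,E,z):
    o,d=rays(px,K,E); return o+d*((z-o[2])/d[:,2])[:,None]
def tri(r):
    A=np.zeros((3,3));b=np.zeros(3)
    for o,d in r:
        d=d/np.linalg.norm(d);P=np.eye(3)-np.outer(d,d);A+=P;b+=P@o
    p=np.linalg.solve(A,b);return p,[np.linalg.norm((np.eye(3)-np.outer(d,d)/(d@d))@(p-o)) for o,d in r]
E
cat > m.py <<'E'
from h import *
seeds={"scene":[(369,216),(330,174),(289,144)],"side":[(277,187),(290,227),(318,275)]}
C={}
for n in seeds:
    im,K,E=cam(n); I=im.astype(int); r,g,b=I[...,0],I[...,1],I[...,2]
    m=((b-r<12)&(I.max(2)<90)).astype(np.uint8)   # black
    pl=(I.min(2)>120).astype(np.uint8)
    for i,(u,v) in enumerate(seeds[n]):
        w=np.zeros_like(m);cv2.circle(w,(u,v),30,1,-1)
        mm=cv2.morphologyEx((m&w),cv2.MORPH_CLOSE,np.ones((5,5)))
        cs=max(cv2.findContours(mm,0,2)[0],key=cv2.contourArea);hu=cv2.convexHull(cs)
        M=cv2.moments(hu);c=(M['m10']/M['m00'],M['m01']/M['m00'])
        hm=np.zeros_like(m);cv2.fillConvexPoly(hm,hu,1)
        ps=max(cv2.findContours(pl&hm,0,2)[0],key=cv2.contourArea)
        P=plane(ps.reshape(-1,2),K,E,0.039)[:,:2].astype(np.float32)*1000
        H=plane(hu.reshape(-1,2),K,E,0.039)[:,:2].astype(np.float32)*1000
        print(n,i,np.round(c,1),cv2.contourArea(hu),"plate",np.round(cv2.minAreaRect(P),1) if 0 else cv2.minAreaRect(P),"hull",cv2.minAreaRect(H))
        C.setdefault(i,[]).append((rays([c],K,E)[0],rays([c],K,E)[1][0]))
for i in C: print(i,tri(C[i]))
E
python3 m.py
python3 - <<'E'
from h import *
# mat corners: scene
im,K,E=cam("scene");I=im.astype(int)
m=((I[...,2]-I[...,0]>12)).astype(np.uint8);w=np.zeros_like(m);w[110:275,235:435]=1
m=cv2.morphologyEx(m&w,cv2.MORPH_CLOSE,np.ones((25,25)))
c=cv2.convexHull(max(cv2.findContours(m,0,2)[0],key=cv2.contourArea)).reshape(-1,2)
P=plane(c,K,E,0.003)[:,:2].astype(np.float32);r=cv2.minAreaRect(P);print(r,cv2.boxPoints(r))
px=[((40/3.5)+230,188/3.5+105),(465/3.5+230,587/3.5+105),(704/3.5+230,369/3.5+105),(270/3.5+230,41/3.5+105)]
print("manual",plane(px,K,E,0.003))
im,K,E=cam("side")
px=[((597/3.5)+215,449/3.5+155),(25/3.5+215,105/3.5+155),(195/3.5+215,595/3.5+155)]
print("manual side",plane(px,K,E,0.003))
E
```

```text
scene 0 [364.5 217.2] 1306.5 plate ((508.89349365234375, 166.66818237304688), (82.61161804199219, 44.46827697753906), 1.1560890674591064) hull ((533.2725219726562, 164.56788635253906), (175.74591064453125, 99.47817993164062), 4.156543254852295)
scene 1 [326.7 173.1] 904.0 plate ((477.9139099121094, -35.72771453857422), (46.552276611328125, 83.08052825927734), 59.428565979003906) hull ((486.79071044921875, -35.43394470214844), (95.2289047241211, 145.8653564453125), 59.96164321899414)
scene 2 [286.6 145.2] 939.0 plate ((479.1002197265625, -235.33782958984375), (46.562191009521484, 83.5746841430664), 62.406986236572266) hull ((498.2209167480469, -231.37094116210938), (122.18729400634766, 167.1402587890625), 75.82056427001953)
side 0 [276.6 187. ] 546.5 plate ((508.21533203125, 161.6200408935547), (87.67762756347656, 45.519859313964844), 0.6467728018760681) hull ((502.37646484375, 142.3397216796875), (132.6573486328125, 79.34818267822266), 0.6128041744232178)
side 1 [289.7 227.4] 754.5 plate ((476.1812744140625, -39.22269058227539), (45.26644515991211, 86.94354248046875), 61.032112121582
[... 525 characters left out ...]
p.float64(0.0021716702583188044), np.float64(0.0021716702583188317)])
2 (array([ 0.48281795, -0.23731939,  0.01740865]), [np.float64(0.004350417656181163), np.float64(0.004350417656181264)])
((0.48678338527679443, -0.10141506791114807), (0.765522837638855, 0.31674009561538696), 88.03581237792969) [[ 0.31538734 -0.47852346]
 [ 0.63194126 -0.48937967]
 [ 0.6581794   0.27569333]
 [ 0.3416255   0.28654954]]
manual [[ 0.63535429 -0.31562612  0.003     ]
 [ 0.65799856  0.27846118  0.003     ]
 [ 0.34234206  0.28962834  0.003     ]
 [ 0.32223557 -0.30490931  0.003     ]]
manual side [[ 0.63495403 -0.32595964  0.003     ]
 [ 0.34266696  0.28124822  0.003     ]
 [ 0.32260862 -0.31146147  0.003     ]]
```

Mat measured: far-edge middle is about (0.647, -0.021), yaw about -2.2°, and the width checks at 0.594 m. Plates: left yaw about 1° at (0.509, 0.164), middle about -30° at (0.477, -0.037), right about -27° at (0.478, -0.236). Next I move over the left one and refine with the wrist camera.

```bash
cat >> h.py <<'E'
def goal(p,yaw,s=None,flip=None):
    """shift (cm, tool axes) and rotvec to tool-down pose with jaw axis across a brick of given yaw (deg)"""
    s=s or bot.observe();T=toolT(s);best=None
    for sg in (1,-1):
        z=sg*np.array([-np.sin(np.radians(yaw)),np.cos(np.radians(yaw)),0]);x=np.array([0,0,-1.]);G=np.c_[x,np.cross(z,x),z]
        rv=R.from_matrix(T[:3,:3].T@G).as_rotvec()
        if best is None or np.linalg.norm(rv)<np.linalg.norm(best): best=rv
    return np.round(T[:3,:3].T@(np.array(p)-T[:3,3])*100,2),np.round(best,3)
E
python3 - <<'E'
from h import *
s=bot.observe();print(toolT(s).round(3));print(goal([0.51,0.164,0.17],1))
E
```

```text
[[-0.    -0.932  0.363  0.227]
 [-0.     0.363  0.932  0.582]
 [-1.     0.    -0.     0.215]
 [ 0.     0.     0.     1.   ]]
(array([  4.46, -41.56, -28.69]), array([-0.389, -0.   , -0.   ]))
```

```bash
python3 -m pendant '{"offset":[[0,-3.5,-2.4],[0,-7,-4.8],[0,-10.4,-7.2],[0,-14,-9.6],[0,-17.5,-12],[1,-21,-14.4],[1.5,-24.5,-16.8],[2,-28,-19.2],[3,-31.5,-21.6],[3.5,-35,-24],[4,-38.5,-26.4],[4.5,-41.6,-28.7],[4.5,-41.6,-28.7],[4.5,-41.6,-28.7],[4.5,-41.6,-28.7]],"twist":[[-0.03,0,0],[-0.07,0,0],[-0.1,0,0],[-0.13,0,0],[-0.16,0,0],[-0.2,0,0],[-0.23,0,0],[-0.26,0,0],[-0.3,0,0],[-0.33,0,0],[-0.36,0,0],[-0.389,0,0],[-0.389,0,0],[-0.389,0,0],[-0.389,0,0]],"hand":[1,1,1,1,1,1,1,1,1,1,1,1,1,1,1]}'
python3 - <<'E'
from h import *
im,K,E=cam("wrist");cv2.imwrite("pics/w1.png",im[:,:,::-1]);s=bot.observe();np.savez("w1.npz",K=K,E=E);print(s["ee_pos"],s["tcp_rot"],s["joint_positions"],s["contact_force"],s["ft_torque"])
E
```

```text
t: 1.6
ee_pos: [0.5102, 0.1637, 0.1695]
tcp_rot: [69.6, 90.0, 160.5]
contact_force: [0.0, 1.0, -0.5]
width: 0.0951
[0.50983521 0.16443562 0.16971126] [ 48.73062467  89.97990314 139.70208403] [ 1.08016395e+01  2.39830524e+01  1.04843945e+02  2.00725535e-02
  5.11856241e+01 -8.01824030e+01] [-0.40711611 -0.02944086 -0.33864795] [ 0.02064584 -0.01190922  0.00824381]
```

View pics/w1.png

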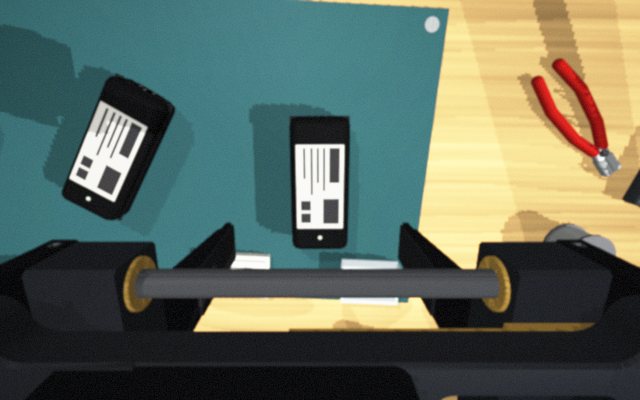

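The wrist view shows the left adapter squarely below at about (320,182), with its LED end away from the robot. The middle adapter is at (118,147).

```bash
cat > w.py <<'E'
from h import *
import sys
def brick(im,K,E,seed,z=0.039,rad=95):
    I=im.astype(int);r,b=I[...,0],I[...,2]
    m=((I.max(2)<60)&(b-r<15)).astype(np.uint8);w=np.zeros_like(m);cv2.circle(w,seed,rad,1,-1);w[252:]=0
    m=cv2.morphologyEx(m&w,cv2.MORPH_CLOSE,np.ones((3,3)))
    cs=max(cv2.findContours(m,0,2)[0],key=cv2.contourArea)
    u=cs.reshape(-1,2)
    P=plane(u,K,E,z)[:,:2].astype(np.float32)*1000;(c,wh,a)=cv2.minAreaRect(P)
    if wh[0]<wh[1]: a-=90; wh=wh[::-1]
    a=(a+90)%180-90
    return np.round(c,1),np.round(wh,1),round(a,1),u.min(0),u.max(0)
if __name__=="__main__":
    d=np.load(sys.argv[1]+".npz");im=cv2.imread(f"pics/{sys.argv[1]}.png")[:,:,::-1]
    for a in sys.argv[2:]:
        print(brick(im,d["K"],d["E"],tuple(map(int,a.split(",")))))
E
python3 w.py w1 320,182 118,147
```

```text
(array([506. , 165.8]), array([130.8,  55.2]), 1.2, array([290, 116], dtype=int32), array([348, 247], dtype=int32))
(array([477. , -27.8]), array([135.9,  63.4]), -30.0, array([63, 74], dtype=int32), array([173, 219], dtype=int32))
```

```bash
python3 - <<'E'
from h import *
print(goal([0.507,0.1655,0.009],1.2))
E
```

```text
(array([16.07,  0.28,  0.11]), array([-0.004,  0.   , -0.   ]))
```

```bash
python3 -m pendant '{"offset":[[3,0.3,0.1],[6,0.3,0.1],[9,0.3,0.1],[12,0.3,0.1],[14,0.3,0.1],[15.3,0.3,0.1],[16,0.3,0.1],[16,0.3,0.1],[16,0.3,0.1]],"twist":[[0,0,0],[0,0,0],[0,0,0],[0,0,0],[0,0,0],[0,0,0],[0,0,0],[0,0,0],[0,0,0]],"hand":[1,1,1,1,1,1,1,1,1]}' 50
```

```text
t: 2.4
ee_pos: [0.5072, 0.1657, 0.0101]
tcp_rot: [-66.0, 90.0, 25.1]
contact_force: [0.8, -0.5, 0.1]
width: 0.095
```

```bash
python3 -m pendant '{"offset":[[0,0,0],[0,0,0],[0,0,0],[0,0,0],[0,0,0],[0,0,0]],"twist":[[0,0,0],[0,0,0],[0,0,0],[0,0,0],[0,0,0],[0,0,0]],"hand":[0.4,0.4,0.4,0.4,0.4,0.4]}' 50;  python3 - <<'E'
from h import *
im,K,E=cam("wrist");cv2.imwrite("pics/w2.png",im[:,:,::-1])
E
```

```text
t: 2.9
ee_pos: [0.5075, 0.1648, 0.0098]
tcp_rot: [-65.4, 90.0, 25.6]
contact_force: [1.0, 2.5, 2.1]
width: 0.0606
```

View pics/w2.png

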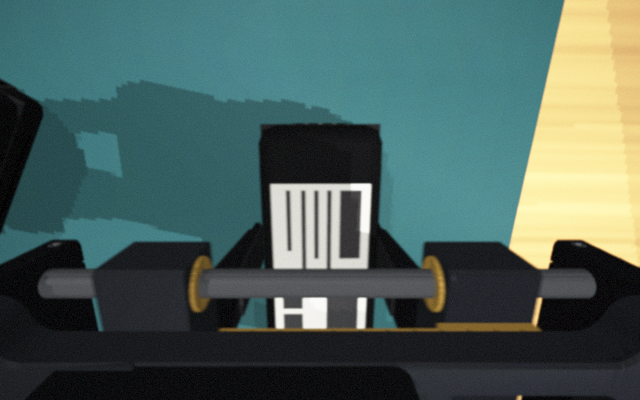

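Fingers straddle the brick, with the opening at 0.0606 m and still closing. I continue closing, then lift.

```bash
python3 -m pendant '{"offset":[[0,0,0],[0,0,0],[0,0,0],[0,0,0],[0,0,0]],"twist":[[0,0,0],[0,0,0],[0,0,0],[0,0,0],[0,0,0]],"hand":[0.4,0.4,0.4,0.4,0.4]}' 50
```

```text
t: 3.37
ee_pos: [0.5075, 0.1649, 0.0098]
tcp_rot: [-60.6, 90.0, 30.4]
contact_force: [-1.4, 2.1, 5.6]
width: 0.0577
```

```bash
python3 -m pendant '{"offset":[[-0.7,0,0],[-2,0,0],[-4.5,0,0],[-8,0,0],[-11.5,0,0],[-14,0,0],[-15.5,0,0],[-16,0,0],[-16,0,0],[-16,0,0],[-16,0,0]],"twist":[[0,0,0],[0,0,0],[0,0,0],[0,0,0],[0,0,0],[0,0,0],[0,0,0],[0,0,0],[0,0,0],[0,0,0],[0,0,0]],"hand":[0.4,0.4,0.4,0.4,0.4,0.4,0.4,0.4,0.4,0.4,0.4]}'
cat > ft.py <<'E'
from h import *
F=[];M=[]
for i in range(10):
    vision.grab_frame("side") if i else 0
    s=bot.observe();T=toolT(s)[:3,:3];F.append(s["contact_force"]);M.append(T.T@s["ft_torque"])
print("t",s["t"],"pos",s["ee_pos"].round(4),"w",round(s["width"],4),"F",np.mean(F,0).round(2),"Mtool",np.mean(M,0).round(4),"sd",np.std(M,0).round(4), "z",np.array(M)[:,2].round(3))
E
python3 ft.py
```

```text
t: 4.28
ee_pos: [0.5066, 0.1645, 0.1682]
tcp_rot: [99.8, 89.8, -169.3]
contact_force: [0.4, 0.3, -4.0]
width: 0.0578
t 4.7333 pos [0.5073 0.1647 0.1695] w 0.0578 F [-0.13 -0.05 -4.6 ] Mtool [ 0.0057 -0.0375  0.0323] sd [0.0256 0.0303 0.0379] z [ 0.011  0.029 -0.052  0.068  0.013  0.024  0.074  0.091  0.031  0.034]
```

```bash
python3 -m pendant '{"offset":[[0,0,0],[0,0,0],[0,0,0],[0,0,0],[0,0,0],[0,0,0],[0,0,0],[0,0,0],[0,0,0],[0,0,0],[0,0,0],[0,0,0],[0,0,0],[0,0,0],[0,0,0],[0,0,0]],"twist":[[0,0,0.1],[0,0,0.2],[0,0,0.3],[0,0,0.38],[0,0,0.4],[0,0,0.4],[0,0,0.4],[0,0,0.4],[0,0,0.33],[0,0,0.25],[0,0,0.17],[0,0,0.1],[0,0,0.05],[0,0,0],[0,0,0],[0,0,0]],"hand":[0.4,0.4,0.4,0.4,0.4,0.4,0.4,0.4,0.4,0.4,0.4,0.4,0.4,0.4,0.4,0.4]}'; python3 ft.py
python3 -m pendant '{"offset":[[0,0,0],[0,0,0],[0,0,0],[0,0,0],[0,0,0],[0,0,0],[0,0,0],[0,0,0],[0,0,0],[0,0,0],[0,0,0],[0,0,0],[0,0,0],[0,0,0],[0,0,0],[0,0,0]],"twist":[[0,0,-0.1],[0,0,-0.2],[0,0,-0.3],[0,0,-0.38],[0,0,-0.4],[0,0,-0.4],[0,0,-0.4],[0,0,-0.4],[0,0,-0.33],[0,0,-0.25],[0,0,-0.17],[0,0,-0.1],[0,0,-0.05],[0,0,0],[0,0,0],[0,0,0]],"hand":[0.4,0.4,0.4,0.4,0.4,0.4,0.4,0.4,0.4,0.4,0.4,0.4,0.4,0.4,0.4,0.4]}'; python3 ft.py
```

```text
t: 6.07
ee_pos: [0.5066, 0.1649, 0.1705]
tcp_rot: [-37.6, 90.0, 53.4]
contact_force: [-0.5, -0.8, -4.7]
width: 0.0577
t 6.5167 pos [0.5074 0.1647 0.1694] w 0.0573 F [-0.04  0.03 -4.66] Mtool [-0.0105 -0.031   0.0522] sd [0.0344 0.0402 0.0265] z [0.019 0.036 0.018 0.072 0.103 0.047 0.054 0.032 0.086 0.054]
t: 7.85
ee_pos: [0.508, 0.1647, 0.1693]
tcp_rot: [-67.6, 89.9, 23.4]
contact_force: [0.5, 0.5, -4.1]
width: 0.0577
t 8.3 pos [0.5073 0.1648 0.1698] w 0.0579 F [ 0.02  0.14 -4.71] Mtool [ 0.0027 -0.026  -0.0133] sd [0.0201 0.0339 0.0376] z [ 0.011  0.002  0.065 -0.078 -0.009 -0.007 -0.    -0.034 -0.022 -0.06 ]
```

The z moment shifted from +0.052 to -0.013 N m, a change of about 0.065, which suggests this one rattles. I repeat the rock to confirm, to rule out noise and slip in the grip.

```bash
python3 -m pendant '{"offset":[[0,0,0],[0,0,0],[0,0,0],[0,0,0],[0,0,0],[0,0,0],[0,0,0],[0,0,0],[0,0,0],[0,0,0],[0,0,0],[0,0,0],[0,0,0],[0,0,0],[0,0,0],[0,0,0]],"twist":[[0,0,0.1],[0,0,0.2],[0,0,0.3],[0,0,0.38],[0,0,0.4],[0,0,0.4],[0,0,0.4],[0,0,0.4],[0,0,0.33],[0,0,0.25],[0,0,0.17],[0,0,0.1],[0,0,0.05],[0,0,0],[0,0,0],[0,0,0]],"hand":[0.4,0.4,0.4,0.4,0.4,0.4,0.4,0.4,0.4,0.4,0.4,0.4,0.4,0.4,0.4,0.4]}'; python3 ft.py;python3 ft.py
python3 -m pendant '{"offset":[[0,0,0],[0,0,0],[0,0,0],[0,0,0],[0,0,0],[0,0,0],[0,0,0],[0,0,0],[0,0,0],[0,0,0],[0,0,0],[0,0,0],[0,0,0],[0,0,0],[0,0,0],[0,0,0]],"twist":[[0,0,-0.1],[0,0,-0.2],[0,0,-0.3],[0,0,-0.38],[0,0,-0.4],[0,0,-0.4],[0,0,-0.4],[0,0,-0.4],[0,0,-0.33],[0,0,-0.25],[0,0,-0.17],[0,0,-0.1],[0,0,-0.05],[0,0,0],[0,0,0],[0,0,0]],"hand":[0.4,0.4,0.4,0.4,0.4,0.4,0.4,0.4,0.4,0.4,0.4,0.4,0.4,0.4,0.4,0.4]}'; python3 ft.py;python3 ft.py
```

```text
t: 9.63
ee_pos: [0.5066, 0.1649, 0.1705]
tcp_rot: [-20.3, 90.0, 70.7]
contact_force: [0.0, -0.1, -5.0]
width: 0.0578
t 10.0833 pos [0.5074 0.1647 0.1694] w 0.0577 F [ 0.19 -0.03 -4.88] Mtool [-0.0132 -0.0238  0.0381] sd [0.0179 0.0205 0.0226] z [0.056 0.009 0.033 0.079 0.063 0.019 0.006 0.04  0.028 0.048]
t 10.5333 pos [0.5073 0.1647 0.1697] w 0.0578 F [ 0.01 -0.04 -4.48] Mtool [ 0.0049 -0.0303  0.043 ] sd [0.0316 0.0297 0.0197] z [0.048 0.024 0.06  0.023 0.079 0.038 0.008 0.051 0.059 0.04 ]
t: 11.87
ee_pos: [0.5081, 0.1647, 0.1694]
tcp_rot: [-68.7, 89.9, 22.3]
contact_force: [-1.0, -0.1, -4.0]
width: 0.0577
t 12.3167 pos [0.5072 0.1648 0.1697] w 0.0574 F [-0.11 -0.13 -4.79] Mtool [-0.0093 -0.0477 -0.0243] sd [0.0234 0.0354 0.0382] z [-0.01   0.017 -0.002 -0.007 -0.044 -0.096 -0.093  0.004 -0.007 -0.005]
t 12.7667 pos [0.5073 0.1648 0.1696] w 0.0578 F [ 0.07 -0.13 -4.55] Mtool [ 0.0122 -0.0344 -0.0199] sd [0.0323 0.04   0.0222] z [-0.005 -0.017 -0.07  -0.037 -0.022 -0.033 -0.026 -0.002  0.008  0.005]
```

Repeat gave +0.040 and then -0.022 N m: a reversible shift of about 0.063 at the same level pose, close to the expected 0.07. The left adapter rattles, so the other two stay untouched. I carry it up and over the far edge.

```bash
python3 - <<'E'
from h import *
print(goal([0.507,0.165,0.29],-2),goal([0.735,0.02,0.29],-2))
E
```

```text
(array([-12.04,   0.03,   0.03]), array([0.052, 0.   , 0.   ])) (array([-12.04, -22.51, -14.86]), array([0.052, 0.   , 0.   ]))
```

```bash
python3 -m pendant '{"offset":[[-1,0,0],[-3.5,0,0],[-6.5,0,0],[-9.5,-1,-0.7],[-11.5,-3,-2],[-12,-5,-3.4],[-12,-7.5,-5],[-12,-10,-6.7],[-12,-12.5,-8.3],[-12,-15,-10],[-12,-17.5,-11.6],[-12,-19.5,-12.9],[-12,-21,-13.9],[-12,-22,-14.5],[-12,-22.5,-14.9],[-12,-22.5,-14.9],[-12,-22.5,-14.9],[-12,-22.5,-14.9],[-12,-22.5,-14.9],[-12,-22.5,-14.9]],"twist":[[0,0,0],[0,0,0],[0,0,0],[0.01,0,0],[0.01,0,0],[0.02,0,0],[0.02,0,0],[0.03,0,0],[0.03,0,0],[0.04,0,0],[0.04,0,0],[0.05,0,0],[0.05,0,0],[0.052,0,0],[0.052,0,0],[0.052,0,0],[0.052,0,0],[0.052,0,0],[0.052,0,0],[0.052,0,0]],"hand":[0.4,0.4,0.4,0.4,0.4,0.4,0.4,0.4,0.4,0.4,0.4,0.4,0.4,0.4,0.4,0.4,0.4,0.4,0.4,0.4]}'; python3 ft.py
python3 - <<'E'
from h import *
for n in("scene","side","wrist"):
    im,K,E=cam(n);cv2.imwrite(f"pics/{n}9.png",im[:,:,::-1])
s=bot.observe();print(s["t"],toolT(s).round(4),s["dq"].round(2))
a=np.vstack([cv2.imread("pics/scene9.png"),]);
E
```

```text
t: 14.43
ee_pos: [0.7345, 0.0202, 0.2901]
tcp_rot: [-74.4, 90.0, 13.6]
contact_force: [-0.1, 0.2, -4.3]
width: 0.0576
t 14.8833 pos [0.7349 0.0196 0.2896] w 0.0582 F [-0.02 -0.23 -4.71] Mtool [-0.0076 -0.0273 -0.0251] sd [0.0234 0.0348 0.0288] z [-0.038 -0.03  -0.065 -0.045 -0.034  0.046 -0.037 -0.03   0.004 -0.023]
15.0333 [[-0.000e+00 -9.994e-01  3.480e-02  7.349e-01]
 [ 1.000e-04  3.480e-02  9.994e-01  1.960e-02]
 [-1.000e+00  0.000e+00  1.000e-04  2.896e-01]
 [ 0.000e+00  0.000e+00  0.000e+00  1.000e+00]] [-0.03 -0.13 -0.07  0.07  0.   -0.06]
```

View pics/scene9.png

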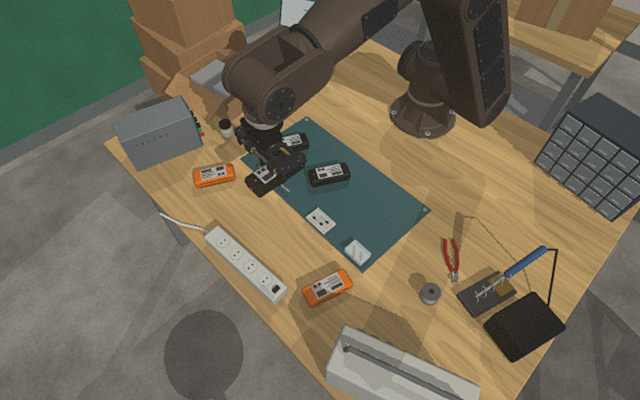

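View pics/side9.png

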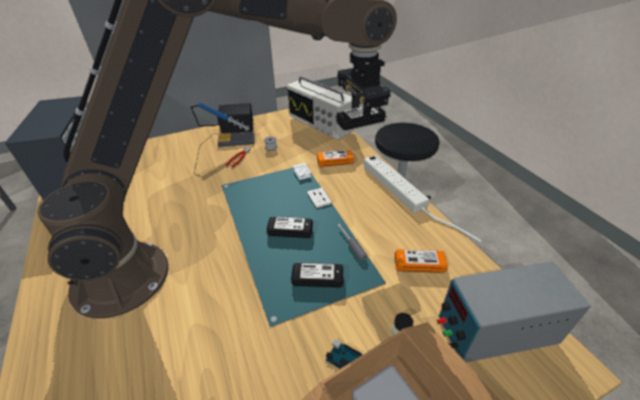

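View pics/wrist9.png

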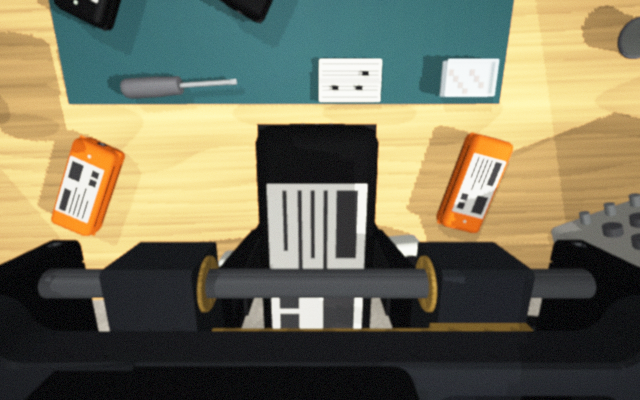

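The wrist picture shows the brick seated as at the grasp (near end at row 124 both times), so it hasn't slipped or tipped. The bystanders and the other two adapters haven't moved. One check of the edge distance from this view, using the mat's edge at row 103.

```bash
python3 - <<'E'
from h import *
im,K,E=cam("wrist")
print(plane([(70,103),(290,103),(498,103)],K,E,0.003).round(3), plane([(262,126),(376,126)],K,E,0.319).round(3))
E
python3 -m pendant '{"offset":[[0,-0.3,0],[0,-0.8,0],[0,-1,0],[0,-1,0],[0,-1,0],[0,-1,0],[0,-1,0],[0,-1,0]],"twist":[[0,0,0],[0,0,0],[0,0,0],[0,0,0],[0,0,0],[0,0,0],[0,0,0],[0,0,0]],"hand":[0.4,0.4,0.4,0.4,0.4,0.4,0.4,0.4]}'
python3 - <<'E'
from workcell import bot
s=bot.observe();print(s["t"],s["ee_pos"],s["width"],s["dq"].round(2),s["contact_force"])
print(bot.close_job())
E
```

```text
[[ 0.638 -0.32   0.003]
 [ 0.648 -0.015  0.003]
 [ 0.658  0.274  0.003]] [[ 0.668 -0.002  0.319]
 [ 0.669  0.047  0.319]]
t: 15.75
ee_pos: [0.7448, 0.0193, 0.2897]
tcp_rot: [-52.9, 90.0, 35.2]
contact_force: [-0.0, -0.3, -4.5]
width: 0.0575
15.75 [0.74479861 0.01929466 0.28972142] 0.05749894320101733 [-0.08 -0.09 -0.02  0.02  0.05  0.13] [-2.15686535e-03 -3.08972407e-01 -4.48247902e+00]
the job is handed in; nothing more can be done
None
```

The left adapter is the one that rattles. I handed the job in at 15.75 s with it held out in front of the arm, level and still.

- **Finding it:** I lifted the left adapter about 16 cm and rocked it ±23° twice. At the same level pose the moment at the tool flipped from about +0.05 to -0.01 N m, then from +0.04 to -0.02. That is a repeatable swing of about 0.064 N m against the 0.07 expected, well above the averaging noise of about 0.01 to 0.02. I did not use brisk strokes, because the rocking settled it.
- **The other two adapters:** I never touched them, since the first one tested was the rattling one. The last pictures show them, the orange look-alikes and the bystanders where they were.
- **Final hold:**
  - The near end is about 3 cm beyond the far edge, whose middle I measured at x = 0.648 m. The centre is about 10 cm beyond it.
  - The underside is about 28 cm above the bench, which is higher than the 19 cm instruments.
  - The grip reads 57.5 mm.
  - The wrist picture, taken just before a final 1 cm move outward, shows no slip since the grasp.

No check failed. The first estimates of the adapter centres from the two fixed cameras disagreed by up to about 7 mm, so I used the wrist camera's measurement for the grasp.

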